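Clamp a bush with a ball-knob rack clamp

TASK

Stand the round black bush upright on the clamp's seat, between the V-block and the spring pad, and let go of it. Then turn the smooth ball knob clockwise (seen from above) until the bush is pushed home in the V and the spring pad is about half-way in: firmly held, but never with the pad pressed in all the way. Move the jaw only by its knob, and leave the brass nut and nipple where they are.

Things in the scene. Friction and masses are not known exactly. Their poses are not given: they have to be found in the camera images.
- clamp: Grey bench clamp bolted down, base plate 205 x 84 x 12 mm. Origin near the plate's middle, on the worktop; own z up, own x along the jaw's travel from the knob to the V-block. Along own x (mm): knob axis at -50 over a housing 52 x 50 mm, 58 mm high; jaw block, 32 mm wide, 54.5 mm high; seat 31 to 73; steel V-block (120 degrees, 38 mm wide, 56 mm high) from 60 on.
- ball (a point): Centre of the smooth black ball knob, 45 mm in diameter, 94 mm above the worktop on a 14 mm stem. Slippery: grip it across its widest part. Clockwise from above drives the jaw 6.5 mm per rad to the V-block; it stays where it is left. Free, it takes about 0.15 N m to turn, plus 0.0065 N m per N on the pad. At first the pad is 6.5 to 18 mm short of a bush that is home in the V.
- jaw: Moving jaw: aluminium block, 26 mm long, 32 mm wide. Origin on its front face, at worktop height; own x as the clamp's. It carries a black spring barrel, screwed out 1 to 10 mm (unknown), and before that a round steel pad (18 mm) on a brass pin that shows 7 mm when free. Pad and pin press back 7 mm into the barrel, 3.5 N per mm: 12 N half-way, 24.5 N when in all the way and solid.
- seat (a point): Where the middle of the bush (half-way up) is when it stands on the seat, home in the V. Axes as the clamp's. The seat is a steel block 26 mm wide across own y, its top 30 mm above the worktop (11.5 mm below this point); beside it there is only the base plate, 12 mm high.
- bush_1: The bush: plain round black plastic bush with a hole down its middle, diameter 31 mm, 23 mm high, standing upright. Origin at the centre of its underside, own z up.
- bush_mid (a point): Centre of the bush, half-way up.
- hex_nut_mid (a point): Centre of a brass hexagon nut, 25 x 28 x 14 mm; not wanted, leave it.
- nipple_mid (a point): Centre of a brass threaded nipple, 41 x 32 x 28 mm; not wanted, leave it.
Not all that is in view belongs to the job. Of the things shaped like the bush_1, the black one is meant.

How it is judged (in metres and radians):
On the way, in this order (a step that is already met when the one before it is completed fails the run):
1. the bush stands upright on the seat between V-block and pad, let go and not yet clamped (x of bush_mid in the frame of seat between -0.014 and 0.003 m and y of bush_mid in the frame of seat between -0.009 and 0.009 m and z of bush_mid in the frame of seat between -0.003 and 0.003 m and angle between bush_1's own z axis and vertical below 0.15 rad and contact force between the fingers and bush_1 below 0.1 N and contact force between jaw and bush_1 below 5 N), for 0.2 s.
2. the bush is pressed home in the V by the spring pad (contact force between jaw and bush_1 above 6 N and distance between bush_mid and seat below 0.004 m), for 0.2 s.
At the end, for the whole second after the job is handed in: The bush stands upright (within 0.15 rad) on the seat, its middle within 4 mm of the home point, at rest, and the spring pad presses on it with 6 to 19 N (pressed in 1.7 to 5.4 mm of its 7 mm) (all of step 2 and angle between bush_1's own z axis and vertical below 0.15 rad and contact force between jaw and bush_1 below 19 N and linear speed of bush_1 below 0.01 m/s); the robot touches nothing.
It fails at once if the pad is pressed in all the way: more than 26 N on the bush (contact force between jaw and bush_1 above 26 N).
It fails at once if the jaw or its pad is pushed by the robot (over 4 N) and not by the knob (contact force between any of the arm, the fingers and jaw above 4 N).
It fails at once if the nut or the nipple is moved more than 15 mm (distance of any of hex_nut_mid, nipple_mid from where it was at the start of the episode above 0.015 m).
It also fails if it takes over 72 s, if anything falls off the work surface, if the arm or the gripper's body presses on something with over 40 N, if the wrist force passes 120 N, or if a joint passes its speed limit or range.

ROBOT

A 6-joint arm with a two-finger parallel gripper is mounted at the origin on a cart in front of the work surface, level with it; the furniture and walls round the work are solid. World frame = base frame: x ahead of the robot, y to its left, z up, the work surface at z = 0. Lengths are in mm, angles in degrees, forces in N, time in s.
With the tool pointing down it reaches from about 350 to 850 mm from the base axis. Payload 8.1 kg.
Tool frame: the origin (TCP) lies between the finger pads; the fingertips stand 25 mm ahead of it and the grasp point (between the pads) lies 6 mm ahead of it (r.tcp_to_tips is the distance from the TCP to the fingertips, in mm); z points along the fingers, y is the line along which they close (so a half turn about z gives the same grasp; the last joint's range is limited). The gripper opens to 85 mm and grips with 20 to 120 N. Pads are 22 mm wide; open, the fingers measure 114 mm over their backs; the gripper's body (76 mm by 85 mm) begins 54 mm behind the grasp point. The pads swing forward as they close: fully open they stand 13 mm farther back than shut.
Start: joints at [-80.638, 7.471, 85.268, -0, 87.261, -4.893], TCP at [147.765, -581.525, 256.292] pointing down, gripper open.
Joint ranges: [-169.43, 169.43], [-51.17, 129.36], [1.28, 143.12], [-76.62, 256.62], [0, 156.53], [-152.29, 152.29]. Speed limits (degrees/s): [136.94, 136.94, 159.86, 180, 180, 180].

INTERFACE

Orientations are given as [roll, pitch, yaw] about the fixed x, y, z axes, in that order (R = Rz(yaw) Ry(pitch) Rx(roll)).
In Python, from bench import r gives the robot as it stands.
- The arm moves only by the tool apply_moves, never from a script. Its arguments are lists of equal length, an entry for each row: "angular": the turn, a rotation vector about the world's x, y, z in units of 8 degrees (1.0 is 8 degrees), a list of three; "travel": the shift along the world's x, y, z in units of 40 mm (1.0 is 40 mm), a list of three; "jaw": the opening, from 0 (shut) to 1 (fully open). A call has 1 to 20 rows; each row shifts and turns the commanded pose from where the row before left it; what a row does not reach is not made up. A row lasts 1/8 s, in which the tool goes at most 62.5 mm and 10.7 degrees, less where a joint would pass 70% of its speed; a pose out of reach is approached as far as the arm can. A call is refused whole if a number of a shift passes 1 or a number of a turn 1, either way. A call with a gripper value outside its range is refused whole. The fingers move at their own pace and stop on an object; "force" is the grip in N (left out, the last holds). Time passes only in rows, so rows that do not move let the fingers close. It gives the time, the measured TCP pose, the force, the opening and the grip force at its end, in the units of the state.
- r.sense(): the state, without advancing time (a new reading comes with each control period).
- r.snapshot(name): name is "scene" or "top" or "wrist"; returns a dict with "color" (384x512x3 uint8, red, green, blue), "fx", "fy", "cx", "cy" (pixels), "R" (3x3) and "t" (3): a world point X has camera coordinates R X + t; the wrist camera has in their place "mount" (4x4, takes a point from camera to tool coordinates, whose origin is the TCP and whose axes are the flange's). Camera axes: x right, y down, z forward; pixel columns grow to the right and rows downward; lengths in mm; the calibration is good to about 2 mm. A picture is of the moment at which its call begins: read the wrist's pose just before it. There is no depth.
- r.hand_in(): hands the job in; it is judged then, once.
The state is a dict: "time": time; "joint_pos": joint angles; "qd": joint speeds; "joint_efforts": joint torques, N m; "tool_pos": TCP position; "tcp_rot": TCP orientation; "ft_force": force on the tool from outside, world axes, zero at the start; "wrist_torque": the same for the moment, N m; "finger_gap": finger opening in mm; "grip_force": force on a finger pad.
Only numpy, scipy, OpenCV 4.12 (cv2) and the standard library are available. Lean on these libraries where they do the work, as an engineer would, in place of code of your own. Each camera call takes 0.05 s, during which the arm holds its last target. There are 200 camera calls.

## Working session

There is one attempt and no reset: what is moved stays moved. The work goes in short steps, Python scripts to look and compute and a tool call to move; the robot and the scene stay as the last step left them, time stands still between calls to the robot, and variables do not carry over. Pictures are saved under pics/ and viewed, at most 10 in all, crops included, and the job is handed in when it is done.

Besides the shell and the picture viewer there is one more tool, called after ">>>" by a JSON object that holds its "op" and its "data", one argument or row to a line. apply_moves: Moves the arm, as the interface text tells. Its arguments: {"type":"object","properties":{"angular":{"type":"array"},"travel":{"type":"array"},"jaw":{"type":"array"},"force":{"type":"number"}},"required":["angular","travel","jaw"]}

```bash
ls; mkdir -p pics
python3 - <<'E'
from bench import r
import cv2
for n in("scene","top"):
    s=r.snapshot(n); im=cv2.cvtColor(s["color"],cv2.COLOR_RGB2BGR)
    cv2.imwrite(f"pics/{n}0.png",cv2.resize(im,(800,600),interpolation=cv2.INTER_CUBIC))
    print(n,s["fx"],s["fy"],s["cx"],s["cy"],s["R"],s["t"])
s=r.snapshot("wrist");print(s["mount"]);print(r.sense())
E
```

```text
pics
scene 378.6922414182258 378.6922414182258 251.73891047655772 197.93344420419118 [[-0.80680869 -0.59069769 -0.01166095]
 [-0.39392571  0.55254635 -0.73451689]
 [ 0.44032064 -0.58802106 -0.6784902 ]] [504.28412505 243.90375993 761.30531997]
top 412.87711714510397 412.87711714510397 252.7618917907981 190.98415650006666 [[ 0.02046746 -0.99976892  0.00657189]
 [-0.9979876  -0.02082469 -0.0598922 ]
 [ 0.06001522 -0.00533282 -0.99818322]] [ 66.77209769 552.68701621 930.20834131]
[[-7.76247205e-04 -9.53893972e-01 -3.00142780e-01  7.72232319e+01]
 [ 9.99999516e-01 -9.21832782e-04  3.43449554e-04  2.95882641e-01]
 [-6.04295913e-04 -3.00142368e-01  9.53894226e-01 -1.17985015e+02]
 [ 0.00000000e+00  0.00000000e+00  0.00000000e+00  1.00000000e+00]]
{'time': 0.15, 'joint_pos': array([-8.06370297e+01,  7.50552400e+00,  8.53162479e+01, -3.05241986e-04,
        8.72630874e+01, -4.89421637e+00]), 'qd': array([ 0.08990416, -0.21540729, -0.19209951,  0.01323462,  0.01497898,
        0.02348156]), 'joint_efforts': array([ 1.91768493e-03, -5.70065117e+01, -5.01156700e+01, -1.48432850e-04,
        9.58756398e-03, -2.67203305e-06]), 'tool_pos': array([ 147.70703338, -581.11743058,  255.46921795]), 'tcp_rot': array([-1.79915424e+02, -6.93611987e-03,  1.42571964e+01]), 'ft_force': array([-0.1618566 ,  0.26000244,  0.04818185]), 'wrist_torque': array([-0.02874255, -0.01143267, -0.01354864]), 'grip_force': 0.0, 'finger_gap': 85.19291851762209}
```

View pics/scene0.png

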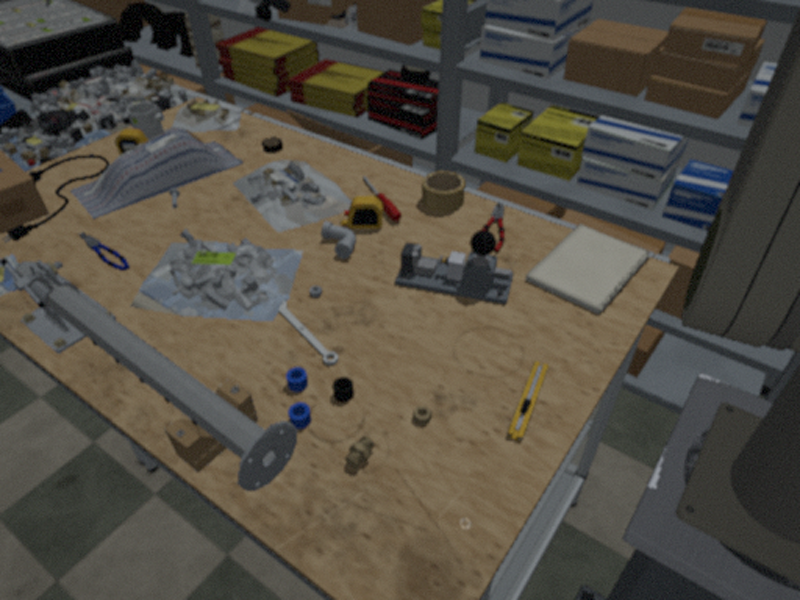

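View pics/top0.png

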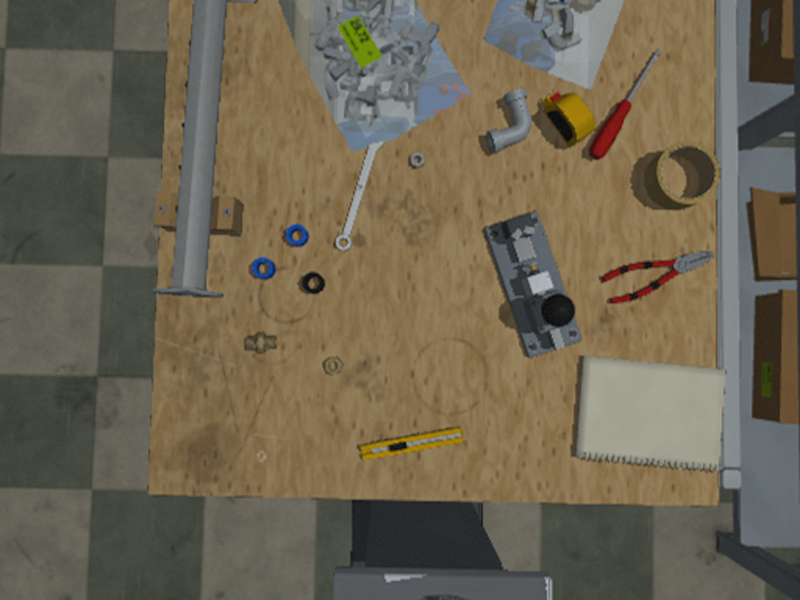

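The top view shows the black bush at about (313,283) and the ball at (557,310). The clamp plate runs from about (537,350) to (510,215), with the V-block at the far end. I'll enlarge these.

```bash
cat > h.py <<'E'
from bench import r
import cv2, numpy as np
def px2w(s,u,v,z):
    R=np.array(s["R"]);t=np.array(s["t"]);d=R.T@np.array([(u-s["cx"])/s["fx"],(v-s["cy"])/s["fy"],1]);c=-R.T@t
    return c+d*(z-c[2])/d[2]
def proj(s,X):
    p=np.array(s["R"])@np.array(X,float)+np.array(s["t"]);return s["fx"]*p[0]/p[2]+s["cx"],s["fy"]*p[1]/p[2]+s["cy"]
E
python3 - <<'E'
from h import *
s=r.snapshot("top");c=r.snapshot("scene")
A=cv2.cvtColor(s["color"],cv2.COLOR_RGB2BGR);B=cv2.cvtColor(c["color"],cv2.COLOR_RGB2BGR)
def crop(I,x,y,w,h,k): return cv2.resize(I[y:y+h,x:x+w],None,fx=k,fy=k,interpolation=cv2.INTER_CUBIC)
a=crop(A,300,130,80,100,6)   # 480x600
b=crop(A,180,165,40,40,8)    # 320x320
d=crop(B,248,140,80,70,4)    # 320x280
cv2.imwrite("pics/c1.png",np.hstack([a,np.vstack([b,d])]))
g=cv2.cvtColor(A,cv2.COLOR_BGR2GRAY)
for n,(x,y,w,h),th in(("bush",(185,170,30,25),60),("ball",(340,180,35,35),45)):
    m=(g[y:y+h,x:x+w]<th).astype(np.uint8)
    k,l,st,ce=cv2.connectedComponentsWithStats(m);i=1+np.argmax(st[1:,4]);print(n,st[i],st[i,:2]+[x,y]+st[i,2:4]/2-.5,ce[i]+[x,y])
E
```

```text
bush [  8   4  15  14 124] [200.  180.5] [199.83870968 180.86290323]
ball [  6   8  22  21 350] [356.5 198. ] [356.28857143 198.26      ]
```

View pics/c1.png

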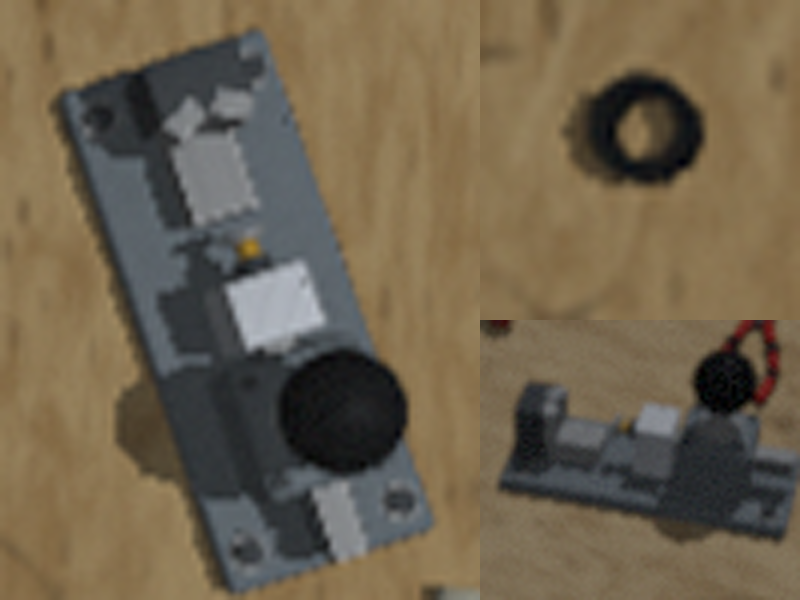

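The clamp plate corners in the crop (6x, offset 300,130) are TL (65,93), TR (262,30), BR (435,525) and BL (232,592). The ball is at (343,410) and the bush ring is at (648,129) in the 8x crop. The V is at the top and the jaw's pin is at (250,247).

Run:
```python
from h import *
s=r.snapshot("top");c=r.snapshot("scene")
f=lambda x,y,z:px2w(s,300+(x+.5)/6-.5,130+(y+.5)/6-.5,z)
P=[f(*p,12) for p in((65,93),(262,30),(435,525),(232,592))]
TL,TR,BR,BL=P;print(np.round(P,1))
m=sum(P)/4;d=(TL+TR-BL-BR);yaw=np.degrees(np.arctan2(d[1],d[0]));print("mid",m,"yaw",yaw,np.linalg.norm(TL-BL),np.linalg.norm(TR-BR),np.linalg.norm(TL-TR),np.linalg.norm(BL-BR))
b=f(343,410,94);print("ball",b)
a=np.radians(yaw);R=np.array([[np.cos(a),-np.sin(a)],[np.sin(a),np.cos(a)]])
loc=lambda p:R.T@(p[:2]-m[:2])
print("ball local",loc(b))
print("seat front",loc(f(190,225,30)),loc(f(258,205,30)),"jaw top",[np.round(loc(f(x,y,54.5)),1) for x,y in((225,285),(305,260),(328,315),(248,348))],"pin",loc(f(250,247,42)))
print("bush",px2w(s,200.5,180.5,20));
```

```text
[[ 660.9  -53.4   12. ]
 [ 687.2 -129.5   12. ]
 [ 497.1 -197.3   12. ]
 [ 469.9 -119.7   12. ]]
mid [ 578.7880631 -124.9879624   12.       ] yaw 19.368480935307723 202.16344853048392 201.84630944503775 80.52018989877385 82.27219093719263
ball [ 536.46834028 -140.61259704   94.        ]
ball local [-45.10643657  -0.70535605]
seat front [36.65603262 14.89150477] [ 35.82998661 -12.06405974] jaw top [array([10.4, 15.3]), array([  9.9, -15.7]), array([-11.9, -17.1]), array([-14.2,  14.8])] pin [21.24514182 -1.05380256]
bush [572.47522104 198.10019818  20.        ]
```

>>> {"op": "apply_moves", "data": {
  "angular": [
    [0,0,0.64],
    [0,0,0],
    [0,0,0],
    [0,0,0],
    [0,0,0],
    [0,0,0],
    [0,0,0],
    [0,0,0],
    [0,0,0],
    [0,0,0],
    [0,0,0],
    [0,0,0],
    [0,0,0],
    [0,0,0],
    [0,0,0],
    [0,0,0],
    [0,0,0],
    [0,0,0],
    [0,0,0],
    [0,0,0]
  ],
  "travel": [
    [0.53,0.975,0],
    [0.53,0.975,0],
    [0.53,0.975,0],
    [0.53,0.975,0],
    [0.53,0.975,0],
    [0.53,0.975,0],
    [0.53,0.975,0],
    [0.53,0.975,0],
    [0.53,0.975,0],
    [0.53,0.975,0],
    [0.53,0.975,0],
    [0.53,0.975,0],
    [0.53,0.975,-0.3],
    [0.53,0.975,-0.3],
    [0.53,0.975,-0.3],
    [0.53,0.975,-0.3],
    [0.53,0.975,-0.4],
    [0.53,0.975,-0.4],
    [0.53,0.975,-0.4],
    [0.53,0.975,-0.23]
  ],
  "jaw": [0.7,0.7,0.7,0.7,0.7,0.7,0.7,0.7,0.7,0.7,0.7,0.7,0.7,0.7,0.7,0.7,0.7,0.7,0.7,0.7],
  "force": 40
}}

```text
time: 2.85
tool_pos: [571.9, 199.8, 149.9]
tcp_rot: [-180.0, 0.1, 19.4]
ft_force: [0.2, -1.3, 0.7]
finger_gap: 60.0
grip_force: 0.0
```

>>> {"op": "apply_moves", "data": {
  "angular": [
    [0,0,0],
    [0,0,0]
  ],
  "travel": [
    [0,0,0],
    [0,0,0]
  ],
  "jaw": [0.7,0.7]
}}

```text
time: 3.1
tool_pos: [571.5, 198.3, 150.9]
tcp_rot: [180.0, 0.0, 19.4]
ft_force: [0.1, -0.9, -0.3]
finger_gap: 59.4
grip_force: 0.0
```

```bash
cat >> h.py <<'E'
from scipy.spatial.transform import Rotation as Ro
def wrist():
    q=r.sense();s=r.snapshot("wrist");T=np.eye(4);T[:3,:3]=Ro.from_euler("xyz",q["tcp_rot"],degrees=True).as_matrix();T[:3,3]=q["tool_pos"]
    C=np.linalg.inv(T@np.array(s["mount"]));s["R"]=C[:3,:3];s["t"]=C[:3,3];return q,s
def save(s,name,x=0,y=0,w=512,h=384,k=1.5625):
    cv2.imwrite("pics/"+name,cv2.resize(cv2.cvtColor(s["color"],cv2.COLOR_RGB2BGR)[y:y+h,x:x+w],None,fx=k,fy=k,interpolation=cv2.INTER_CUBIC))
E
python3 - <<'E'
from h import *
q,s=wrist();print(q["time"],q["tool_pos"],q["tcp_rot"],q["joint_pos"],q["finger_gap"])
save(s,"w1.png");print(proj(s,(572.5,198,23)),s["fx"])
g=cv2.cvtColor(s["color"],cv2.COLOR_RGB2GRAY);m=(g<50).astype(np.uint8)
k,l,st,ce=cv2.connectedComponentsWithStats(m)
for i in range(1,k):
    if st[i,4]>300:print(st[i],ce[i])
E
```

```text
3.1 [571.53293187 198.25616793 150.90792303] [1.79983512e+02 4.03866504e-02 1.94040465e+01] [ 1.42870762e+01  1.23396417e+01  9.10377201e+01 -2.05796982e-02
  7.66613941e+01  8.48877785e+01] 59.35621057384861
(np.float64(252.5458615714511), np.float64(190.76196709513215)) 290.55177350008455
[160 128  39  29 309] [173.14563107 144.53074434]
[235 169  33  37 748] [251.11898396 187.54545455]
[    0   239   512   145 34187] [252.34872905 337.29034428]
```

View pics/w1.png

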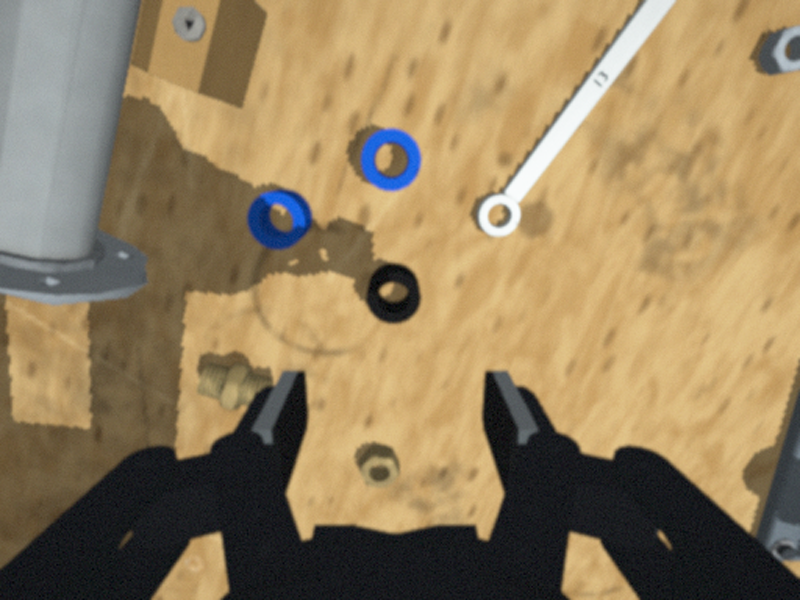

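The wrist view shows the black bush at (393,292), centred between the fingers at about column 394. The blue rings, nipple and nut are clear of the descent.

Run:
```python
from h import *
q,s=wrist()
print(r.tcp_to_tips,px2w(s,251.7,187.3,13),px2w(s,251.7,187.3,20),px2w(s,251.9,184.5,23),q["tool_pos"])
```

```text
25.0 [572.58070884 198.36808401  13.        ] [574.54688129 199.04577674  20.        ] [577.8789167  200.01976117  23.        ] [571.6846745  197.84828345 151.38467227]
```

>>> {"op": "apply_moves", "data": {
  "angular": [
    [0,0,0],
    [0,0,0],
    [0,0,0],
    [0,0,0],
    [0,0,0],
    [0,0,0],
    [0,0,0],
    [0,0,0],
    [0,0,0],
    [0,0,0],
    [0,0,0],
    [0,0,0]
  ],
  "travel": [
    [0.06,0.02,-0.8],
    [0,0,-0.9],
    [0,0,-0.8],
    [0,0,-0.4],
    [0,0,-0.18],
    [0,0,0],
    [0,0,0],
    [0,0,0],
    [0,0,0],
    [0,0,0],
    [0,0,0],
    [0,0,0]
  ],
  "jaw": [0.7,0.7,0.7,0.7,0.7,0.7,0.7,0,0,0,0,0],
  "force": 40
}}

```text
time: 4.7
tool_pos: [574.9, 199.5, 28.9]
tcp_rot: [180.0, -0.1, 19.4]
ft_force: [-1.3, 0.1, 5.4]
finger_gap: 29.1
grip_force: 39.9
```

>>> {"op": "apply_moves", "data": {
  "angular": [
    [0,0,0],
    [0,0,0],
    [0,0,0],
    [0,0,0],
    [0,0,0]
  ],
  "travel": [
    [0,0,0.3],
    [0,0,0.8],
    [0,0,0.9],
    [0,0,0],
    [0,0,0]
  ],
  "jaw": [0,0,0,0,0]
}}

```text
time: 5.32
tool_pos: [574.0, 199.3, 108.0]
tcp_rot: [-180.0, -0.0, 19.4]
ft_force: [-1.0, 0.7, -0.0]
finger_gap: 29.3
grip_force: 39.6
```

Run:
```python
from h import *
q,s=wrist();print(q["time"],q["tool_pos"],q["finger_gap"],q["grip_force"])
save(s,"w2.png",150,170,200,150,4)
p=q["tool_pos"]
for dz in(-6,-16,-25):print(dz,proj(s,p+[0,0,dz]))
```

```text
5.325 [574.01411108 199.25454681 107.96584634] 29.28807600497669 39.56631407964778
-6 (np.float64(251.7473170654403), np.float64(266.762042398794))
-16 (np.float64(251.77640355796714), np.float64(256.2593895660949))
-25 (np.float64(251.7996080200311), np.float64(247.8806409424056))
```

View pics/w2.png

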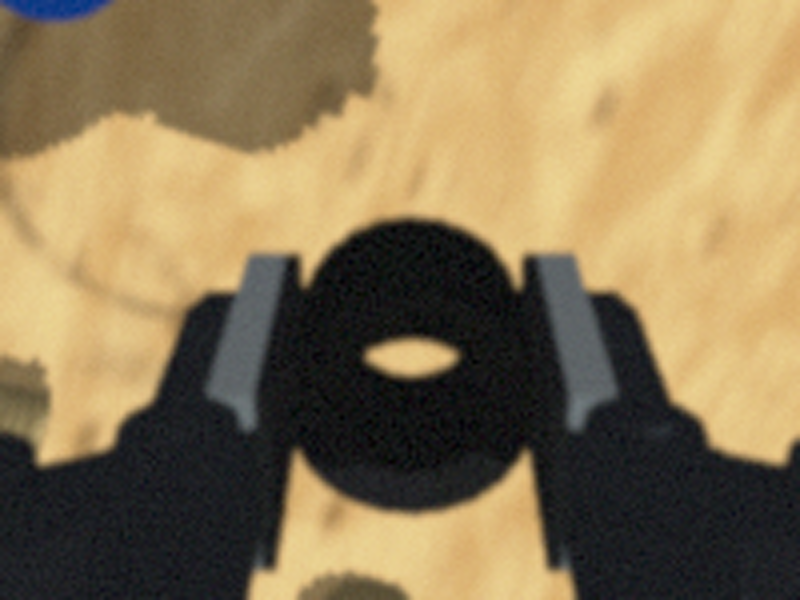

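Run:
```python
from h import *
q,s=wrist();p=q["tool_pos"];a=np.radians(19.4);ux=np.array([np.cos(a),np.sin(a),0]);uy=np.array([-np.sin(a),np.cos(a),0])
for h in (-27,-29,-31):
  w1=px2w(s,150+411/4,170+218/4,p[2]+h)-p; w2=px2w(s,150+411/4,170+510/4,p[2]+h+23)-p
  print(h,w1@ux-15.5,w2@ux+15.5,w1@uy,w2@uy)
```

```text
-27 -2.4665331042174152 -0.7071988843932822 -0.5333732803907291 -0.4692538939649707
-29 -3.354799806291826 -2.2429829969744297 -0.535879619068568 -0.4711809735286369
-31 -4.243066508366226 -3.77876710955546 -0.53838595774638 -0.4731080530923136
```

The bush is gripped evenly and upright, about 2.8 mm behind the TCP along the tool x axis. Next I'll look at the clamp from above.

>>> {"op": "apply_moves", "data": {
  "angular": [
    [0,0,0],
    [0,0,0],
    [0,0,0],
    [0,0,0],
    [0,0,0],
    [0,0,0],
    [0,0,0],
    [0,0,0],
    [0,0,0],
    [0,0,0],
    [0,0,0],
    [0,0,0]
  ],
  "travel": [
    [0.03,-0.5,0.4],
    [0.03,-0.9,0.4],
    [0.03,-0.9,0.4],
    [0.03,-0.9,0.1],
    [0.03,-0.9,0],
    [0.03,-0.9,0],
    [0.03,-0.9,0],
    [0.03,-0.9,0],
    [0,-0.8,0],
    [0,-0.45,0],
    [0,0,0],
    [0,0,0]
  ],
  "jaw": [0,0,0,0,0,0,0,0,0,0,0,0]
}}

```text
time: 6.92
tool_pos: [583.7, -121.9, 159.9]
tcp_rot: [-180.0, 0.0, 19.4]
ft_force: [0.1, 0.4, -0.5]
finger_gap: 29.1
grip_force: 39.6
```

Run:
```python
from h import *
q,s=wrist();print(q["time"],q["tool_pos"],q["tcp_rot"],q["finger_gap"],q["grip_force"])
save(s,"w3.png",150,70,200,150,4)
o=np.array([583.5,-123.3,0]);a=np.radians(19.4);ux=np.array([np.cos(a),np.sin(a),0])
for n,x,z in(("seat",31,30),("V",60,56),("jaw",5,54.5),("home",53,41.5)):print(n,(np.array(proj(s,o+x*ux+[0,0,z]))-[150,70])*4)
```

```text
6.925 [ 583.67020502 -121.94458858  159.8527321 ] [-1.79964567e+02  4.93762188e-03  1.93923255e+01] 29.094963161203182 39.59200482414872
seat [413.66665845 349.70239465]
V [414.15151505 222.00620242]
jaw [414.06032873 499.66126346]
home [413.87135294 251.78496327]
```

View pics/w3.png

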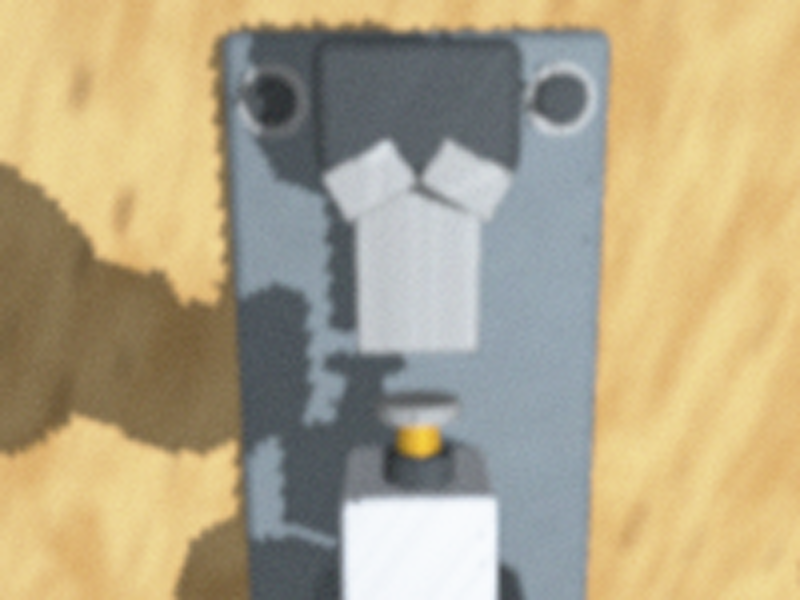

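The close view is clear. The seat front edge is at v=352, the V apex at about (415,186), the V mouth corners at (348,220) and (482,220), and the pad front at v≈394. The brass pin covers v 425–455 and the jaw's front top edge is at v=496.

Run:
```python
from h import *
q,s=wrist();o=np.array([583.5,-123.3,0]);a=np.radians(19.4);ux=np.array([np.cos(a),np.sin(a),0]);uy=np.array([-np.sin(a),np.cos(a),0])
for n,x,y,z in(("seatL",358,352,30),("seatR",478,352,30),("VL",348,220,56),("VR",482,220,56),("apex",415,186,56),("apex30",415,186,30),("jawL",342,496,54.5),("jawR",496,496,54.5),("padtopfront",419,394,50),("padf@41",419,394,41.5),("pad back",419,425,45),("pin back",419,455,42),("plate TL",225,33,12),("plate TR",608,33,12)):
  w=px2w(s,150+(x+.5)/4-.5,70+(y+.5)/4-.5,z)-o;print(n,round(w@ux,1),round(w@uy,1))
```

```text
seatL 31.0 12.6
seatR 31.0 -13.3
VL 60.8 12.9
VR 60.8 -12.1
apex 66.9 0.4
apex30 65.6 0.3
jawL 6.3 15.1
jawR 6.2 -16.0
padtopfront 26.3 -0.5
padf@41 24.3 -0.5
pad back 18.6 -0.5
pin back 11.3 -0.5
plate TL 96.4 40.8
plate TR 96.4 -40.9
```

>>> {"op": "apply_moves", "data": {
  "angular": [
    [0,0,0],
    [0,0,0],
    [0,0,0],
    [0,0,0],
    [0,0,0],
    [0,0,0],
    [0,0,0],
    [0,0,0],
    [0,0,0]
  ],
  "travel": [
    [0.54,0.18,0],
    [0.54,0.18,0],
    [0,0,-0.5],
    [0,0,-0.7],
    [0,0,-0.6],
    [0,0,-0.35],
    [0,0,-0.2],
    [0,0,0],
    [0,0,0]
  ],
  "jaw": [0,0,0,0,0,0,0,0,0]
}}

```text
time: 8.15
tool_pos: [627.7, -108.5, 67.0]
tcp_rot: [179.9, -0.1, 19.4]
ft_force: [0.0, -0.5, -0.0]
finger_gap: 29.7
grip_force: 39.6
```

Run:
```python
from h import *
q=r.sense();print(q["tool_pos"],q["ft_force"])
c=r.snapshot("scene");save(c,"s4.png",235,130,110,82,7)
```

```text
[ 627.67016259 -108.51034257   66.9989397 ] [ 0.02400152 -0.53560254 -0.02337167]
```

View pics/s4.png

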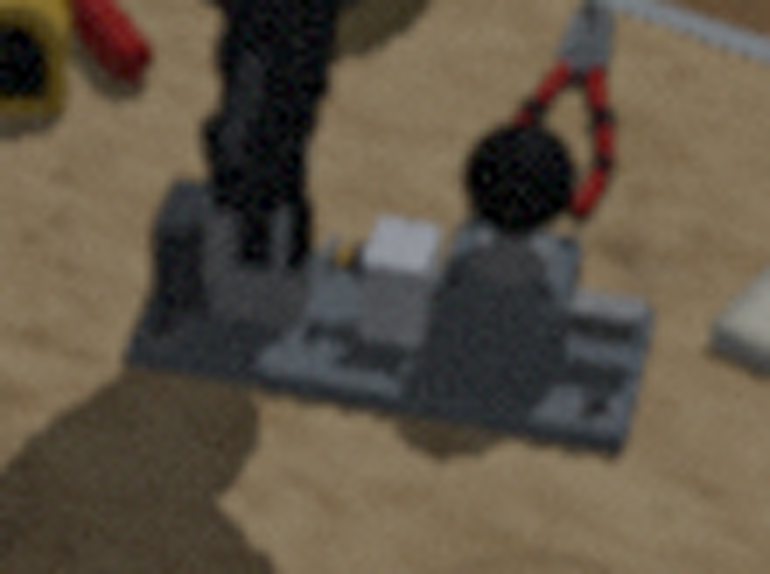

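The fingers are over the seat, clear of the V-block and pad.

>>> {"op": "apply_moves", "data": {
  "angular": [
    [0,0,0],
    [0,0,0],
    [0,0,0],
    [0,0,0]
  ],
  "travel": [
    [-0.01,0.02,-0.1],
    [0,0,-0.05],
    [0,0,-0.02],
    [0,0,0]
  ],
  "jaw": [0,0,0,0]
}}

```text
time: 8.7
tool_pos: [626.6, -107.5, 59.0]
tcp_rot: [-180.0, 0.0, 19.4]
ft_force: [0.4, 0.2, 0.0]
finger_gap: 29.6
grip_force: 39.6
```

>>> {"op": "apply_moves", "data": {
  "angular": [
    [0,0,0],
    [0,0,0]
  ],
  "travel": [
    [0,0,-0.02],
    [0,0,0]
  ],
  "jaw": [0,0,0]
}}

```text
invalid input
```

>>> {"op": "apply_moves", "data": {
  "angular": [
    [0,0,0],
    [0,0,0]
  ],
  "travel": [
    [0,0,-0.02],
    [0,0,0]
  ],
  "jaw": [0,0]
}}

```text
time: 8.95
tool_pos: [626.7, -107.5, 58.9]
tcp_rot: [180.0, -0.0, 19.4]
ft_force: [-3.4, 0.5, 4.7]
finger_gap: 29.5
grip_force: 40.1
```

Contact is at about 5 N, so the bush is standing on the seat. I'll release and lift, then look from the earlier viewpoint.

>>> {"op": "apply_moves", "data": {
  "angular": [
    [0,0,0],
    [0,0,0],
    [0,0,0],
    [0,0,0],
    [0,0,0],
    [0,0,0],
    [0,0,0],
    [0,0,0],
    [0,0,0],
    [0,0,0],
    [0,0,0],
    [0,0,0]
  ],
  "travel": [
    [0,0,0],
    [0,0,0],
    [0,0,0],
    [0,0,0.2],
    [0,0,0.5],
    [0,0,0.8],
    [0,0,0.9],
    [-0.54,-0.18,0.1],
    [-0.54,-0.18,0],
    [-0.3,-0.1,0],
    [0,0,0],
    [0,0,0]
  ],
  "jaw": [0.4,0.5,0.6,0.6,0.6,0.6,0.7,0.85,0.85,0.85,0.85,0.85]
}}

```text
time: 10.45
tool_pos: [571.9, -125.8, 158.7]
tcp_rot: [180.0, -0.0, 19.4]
ft_force: [0.6, -0.6, -0.1]
finger_gap: 72.7
grip_force: 0.0
```

Run:
```python
from h import *
q,s=wrist();print(q["time"],q["tool_pos"],q["tcp_rot"],q["finger_gap"],q["joint_pos"])
save(s,"w5.png",150,50,200,150,4)
```

```text
10.45 [ 571.9353372  -125.82987341  158.68283619] [ 1.79982811e+02 -4.18731768e-02  1.93752520e+01] 72.66205442607317 [-1.74301612e+01  8.98331294e+00  9.39818709e+01  1.16216143e-02
  7.69909917e+01  5.31919813e+01]
```

View pics/w5.png

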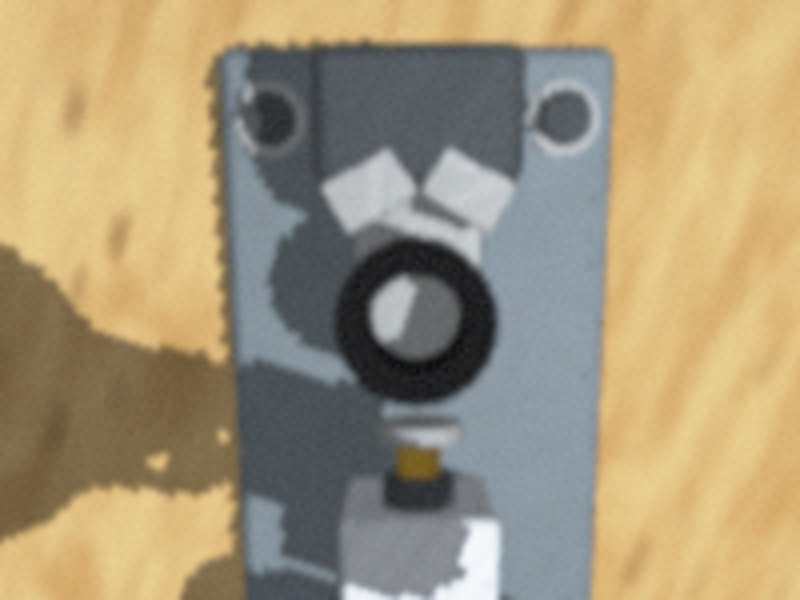

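The bush stands at (416,320), upright, between the V and the pad, with a gap on both sides. Now I'll go to the ball with the tool turned +60° so there is clockwise range, and grip it.

>>> {"op": "apply_moves", "data": {
  "angular": [
    [0,0,0.9],
    [0,0,0.9],
    [0,0,1],
    [0,0,1],
    [0,0,1],
    [0,0,1],
    [0,0,1],
    [0,0,0.7],
    [0,0,0],
    [0,0,0],
    [0,0,0],
    [0,0,0]
  ],
  "travel": [
    [-0.22,-0.09,0],
    [-0.22,-0.09,0],
    [-0.22,-0.09,0],
    [-0.22,-0.09,0],
    [0,0,0],
    [0,0,0],
    [0,0,0],
    [0,0,0],
    [0,0,-0.3],
    [0,0,-0.4],
    [0,0,0],
    [0,0,0]
  ],
  "jaw": [0.85,0.85,0.85,0.85,0.85,0.85,0.85,0.85,0.85,0.85,0.85,0.85]
}}

```text
time: 12.0
tool_pos: [536.0, -140.2, 129.9]
tcp_rot: [-180.0, -0.0, 79.3]
ft_force: [1.2, -0.0, -0.1]
finger_gap: 72.6
grip_force: 0.0
```

Run:
```python
from h import *
q,s=wrist();print(q["time"],q["tool_pos"],q["tcp_rot"],q["ft_force"])
save(s,"w6.png",130,150,240,180,3.3)
p=q["tool_pos"];print((np.array(proj(s,(536.4,-140.3,94)))-[130,150])*3.3,(np.array(proj(s,[p[0],p[1],94]))-[130,150])*3.3)
```

```text
12.0 [ 535.97650442 -140.24157668  129.90261435] [-1.79952090e+02 -7.43242435e-03  7.93384899e+01] [ 1.23626438 -0.03354761 -0.06599401]
[404.47064136 290.37152064] [402.06127898 290.4811249 ]
```

View pics/w6.png

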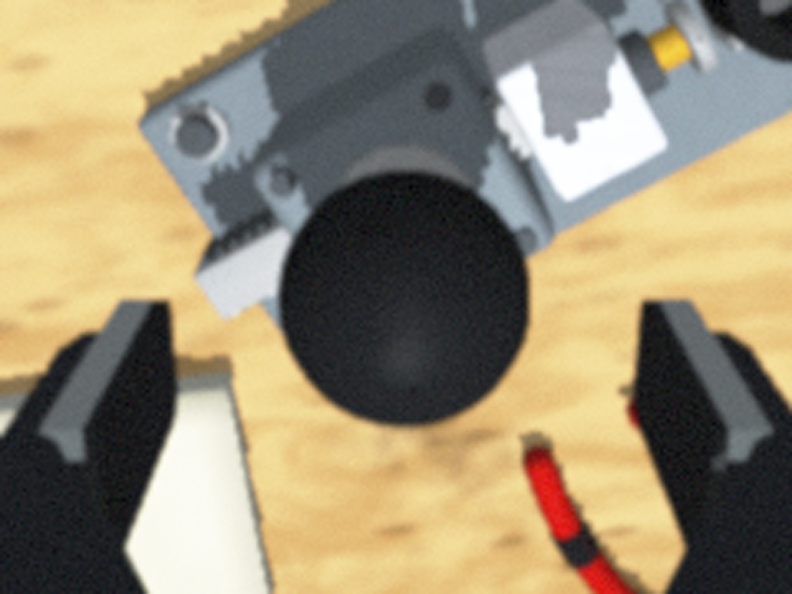

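The ball is at (404,296), radius about 125, centred between the fingers, so I'll go down and grip.

>>> {"op": "apply_moves", "data": {
  "angular": [
    [0,0,0],
    [0,0,0],
    [0,0,0],
    [0,0,0],
    [0,0,0],
    [0,0,0],
    [0,0,0],
    [0,0,0],
    [0,0,0]
  ],
  "travel": [
    [0.01,-0.01,-0.3],
    [0,0,-0.3],
    [0,0,-0.17],
    [0,0,0],
    [0,0,0],
    [0,0,0],
    [0,0,0],
    [0,0,0],
    [0,0,0]
  ],
  "jaw": [0.85,0.85,0.85,0.85,0,0,0,0,0],
  "force": 100
}}

```text
time: 13.18
tool_pos: [535.8, -140.6, 100.7]
tcp_rot: [-179.9, 0.0, 79.4]
ft_force: [-8.1, 1.6, 11.5]
finger_gap: 41.6
grip_force: 99.6
```

Run:
```python
from h import *
q,s=wrist();print(q["time"],q["tool_pos"],q["tcp_rot"],q["ft_force"],q["wrist_torque"],q["finger_gap"])
```

```text
13.175 [ 535.83735637 -140.62484771  100.68893717] [-1.79895619e+02  8.10252972e-03  7.93815964e+01] [-8.06194012  1.63114553 11.53539711] [0.44574943 1.96751964 0.00354051] 41.59813815479696
```

The upward force and small gap mean I'm gripping above the ball's equator. I'll open, lower about 5 mm and regrip.

>>> {"op": "apply_moves", "data": {
  "angular": [
    [0,0,0],
    [0,0,0],
    [0,0,0],
    [0,0,0],
    [0,0,0],
    [0,0,0],
    [0,0,0],
    [0,0,0],
    [0,0,0]
  ],
  "travel": [
    [0,0,0],
    [0,0,0],
    [0,0,-0.13],
    [0,0,0],
    [0,0,0],
    [0,0,0],
    [0,0,0],
    [0,0,0],
    [0,0,0]
  ],
  "jaw": [0.75,0.75,0.75,0,0,0,0,0,0],
  "force": 100
}}

```text
time: 14.35
tool_pos: [535.8, -140.5, 94.3]
tcp_rot: [-179.9, -0.0, 79.4]
ft_force: [-6.1, 1.0, 5.0]
finger_gap: 42.0
grip_force: 100.3
```

Run:
```python
from h import *
q,s=wrist();print(q["time"],q["tool_pos"],q["tcp_rot"],q["ft_force"],q["wrist_torque"],q["finger_gap"])
```

```text
14.35 [ 535.8235331  -140.49572913   94.25939836] [-1.79890194e+02 -1.06053203e-02  7.93775748e+01] [-6.06451264  1.01387417  4.97889865] [ 0.21858386  0.90266423 -0.00165175] 41.95308996427645
```

>>> {"op": "apply_moves", "data": {
  "angular": [
    [0,0,-0.5],
    [0,0,-0.8],
    [0,0,-0.8],
    [0,0,-0.8],
    [0,0,-0.8],
    [0,0,-0.3]
  ],
  "travel": [
    [0,0,0],
    [0,0,0],
    [0,0,0],
    [0,0,0],
    [0,0,0],
    [0,0,0]
  ],
  "jaw": [0,0,0,0,0,0]
}}

```text
time: 15.15
tool_pos: [535.8, -140.5, 94.3]
tcp_rot: [-179.9, 0.1, 47.2]
ft_force: [-4.5, 0.9, 4.0]
finger_gap: 42.0
grip_force: 100.4
```

Run:
```python
from h import *
q,s=wrist();print(q["time"],q["tool_pos"],q["tcp_rot"],q["ft_force"],q["wrist_torque"],q["finger_gap"])
c=r.snapshot("scene");d=r.snapshot("top")
A=cv2.cvtColor(c["color"],cv2.COLOR_RGB2BGR)[150:200,245:305];B=cv2.cvtColor(d["color"],cv2.COLOR_RGB2BGR)[135:195,315:365]
f=lambda I,k:cv2.resize(I,None,fx=k,fy=k,interpolation=cv2.INTER_CUBIC)
a=f(A,7);b=f(B,7);cv2.imwrite("pics/c7.png",np.hstack([np.vstack([a,np.zeros((70,420,3),np.uint8)]),b]))
```

```text
15.15 [ 535.8488229  -140.51867375   94.25888142] [-1.79903465e+02  5.13568665e-02  4.72479194e+01] [-4.53451309  0.91190029  3.9703576 ] [0.33126947 0.9149185  0.15770525] 41.95095693552208
```

View pics/c7.png

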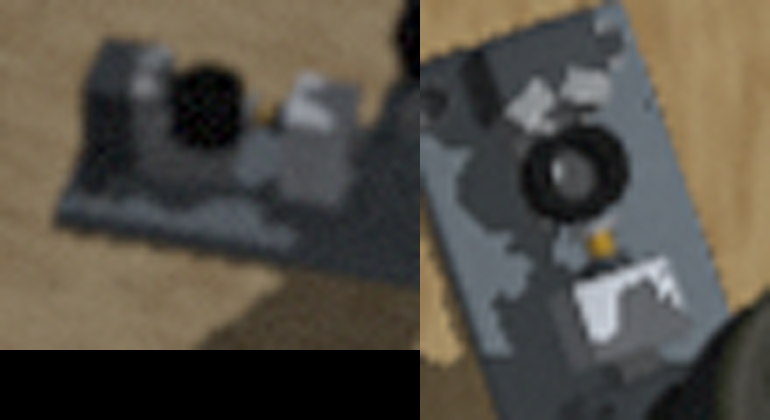

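The image shows the jaw advancing with the bush still upright, and the wrist torque of 0.158 N m matches the free torque. That was my last permitted picture, so from here I use torque and image code.

>>> {"op": "apply_moves", "data": {
  "angular": [
    [0,0,-0.6],
    [0,0,-0.6],
    [0,0,-0.6],
    [0,0,-0.6],
    [0,0,-0.3],
    [0,0,-0.3]
  ],
  "travel": [
    [0,0,0],
    [0,0,0],
    [0,0,0],
    [0,0,0],
    [0,0,0],
    [0,0,0]
  ],
  "jaw": [0,0,0,0,0,0]
}}

```text
time: 16.05
tool_pos: [535.9, -140.5, 94.3]
tcp_rot: [-179.9, 0.1, 23.3]
ft_force: [-5.4, 1.3, 5.5]
finger_gap: 42.1
grip_force: 100.5
```

```bash
cat > t.py <<'E'
from h import *
q=r.sense();print(q["time"],"yaw",q["tcp_rot"][2],"F",q["ft_force"],"T",q["wrist_torque"],q["finger_gap"])
E
python3 t.py
```

```text
16.05 yaw 23.30914330718729 F [-5.36531322  1.25173715  5.52491416] T [0.3583207  0.83708691 0.13083914] 42.111426755383675
```

>>> {"op": "apply_moves", "data": {
  "angular": [
    [0,0,-0.3],
    [0,0,-0.3],
    [0,0,-0.3]
  ],
  "travel": [
    [0,0,0],
    [0,0,0],
    [0,0,0]
  ],
  "jaw": [0,0,0]
}}

```text
time: 16.42
tool_pos: [535.9, -140.5, 94.3]
tcp_rot: [-179.9, 0.1, 16.1]
ft_force: [-5.5, 1.3, 4.8]
finger_gap: 41.7
grip_force: 100.5
```

```bash
python3 t.py
```

```text
16.425 yaw 16.1072560518841 F [-5.53390541  1.33693395  4.79039159] T [0.44265227 0.82090468 0.125647  ] 41.686734089457666
```

>>> {"op": "apply_moves", "data": {
  "angular": [
    [0,0,-0.3],
    [0,0,-0.3],
    [0,0,-0.3]
  ],
  "travel": [
    [0,0,0],
    [0,0,0],
    [0,0,0]
  ],
  "jaw": [0,0,0]
}}

```text
time: 16.8
tool_pos: [535.9, -140.5, 94.3]
tcp_rot: [-180.0, 0.1, 8.9]
ft_force: [-5.0, 1.1, 4.5]
finger_gap: 41.8
grip_force: 100.5
```

```bash
python3 t.py
```

```text
16.8 yaw 8.906528166979939 F [-4.96203716  1.09543304  4.54510392] T [0.43866295 0.82519819 0.14078351] 41.808144135749444
```

```bash
cat > pin.py <<'E'
from h import *
o=np.array([583.5,-123.3,0]);a=np.radians(19.4);ux=np.array([np.cos(a),np.sin(a),0]);uy=np.array([-np.sin(a),np.cos(a),0])
def rect(s,z,x0,x1,k=8):  # rectified local view at height z: rows x, cols y
    xs=np.arange(x0,x1,1/k);ys=np.arange(-22,22,1/k)
    P=np.array([[proj(s,o+x*ux+y*uy+[0,0,z]) for y in ys] for x in xs],np.float32)
    return xs,ys,cv2.remap(s["color"],P[...,0],P[...,1],cv2.INTER_LINEAR)
def pin():
    q,s=wrist();xs,ys,I=rect(s,43,5,45,4);H=cv2.cvtColor(I,cv2.COLOR_RGB2HSV).astype(int)
    m=(H[...,0]>12)&(H[...,0]<32)&(H[...,1]>110)&(H[...,2]>60)
    row=m[:,(ys>-6)&(ys<6)].mean(1)*12
    print(q["time"],"yaw",round(q["tcp_rot"][2],1),"width profile",[(float(x),round(v,1)) for x,v in zip(xs,row) if v>.3],"len",round(sum(row)/4/max(np.median(row[row>2]) if (row>2).any() else 1,1),2))
    c=I[:,(ys>-3)&(ys<2)].mean(1);print("RGB along x",[(float(x),*map(int,v)) for x,v in zip(xs,c)][::4])
if __name__=="__main__":pin()
E
python3 pin.py
```

```text
16.8 yaw 8.9 width profile [(20.0, np.float64(3.3)), (20.25, np.float64(6.6)), (20.5, np.float64(7.9)), (20.75, np.float64(8.4)), (21.0, np.float64(8.4)), (21.25, np.float64(8.4)), (21.5, np.float64(8.4)), (21.75, np.float64(8.7)), (22.0, np.float64(8.9)), (22.25, np.float64(8.9)), (22.5, np.float64(8.9)), (22.75, np.float64(8.9)), (23.0, np.float64(8.9)), (23.25, np.float64(8.7)), (23.5, np.float64(8.7)), (23.75, np.float64(8.9)), (24.0, np.float64(8.9)), (24.25, np.float64(8.7)), (24.5, np.float64(8.7)), (24.75, np.float64(8.7)), (25.0, np.float64(8.7)), (25.25, np.float64(8.7)), (25.5, np.float64(8.7)), (25.75, np.float64(8.7)), (26.0, np.float64(8.4)), (26.25, np.float64(8.4)), (26.5, np.float64(8.4)), (26.75, np.float64(8.2)), (27.0, np.float64(6.4))] len 6.93
RGB along x [(5.0, 250, 252, 253), (6.0, 250, 252, 253), (7.0, 251, 252, 253), (8.0, 250, 252, 254), (9.0, 251, 252, 253), (10.0, 251, 252, 253), (11.0, 249, 251, 253), (12.0, 233, 238, 243), (13.0, 161, 167, 176), (14.0, 99, 106, 112), (15.0, 98, 107, 112), (16.0, 97, 105, 111), (17.0, 96, 104, 111), (18.0, 95, 103, 109), (19.0, 98, 103, 108), (20.0, 158, 133, 84), (21.0, 230, 193, 67), (22.0, 239, 206, 67), (23.0, 239, 205, 68), (24.0, 239, 205, 67), (25.0, 239, 205, 67), (26.0, 239, 204, 68), (27.0, 225, 194, 116), (28.0, 203, 202, 199), (29.0, 209, 214, 218), (30.0, 206, 212, 215), (31.0, 170, 176, 179), (32.0, 70, 71, 74), (33.0, 36, 38, 39), (34.0, 37, 37, 40), (35.0, 36, 37, 39), (36.0, 38, 38, 41), (37.0, 37, 37, 39), (38.0, 52, 53, 55), (39.0, 100, 103, 104), (40.0, 118, 120, 123), (41.0, 129, 132, 134), (42.0, 142, 147, 149), (43.0, 151, 156, 158), (44.0, 158, 162, 165)]
```

The wrist camera measures the exposed pin live: 7.0 mm, so still free. I'll continue in small turns.

>>> {"op": "apply_moves", "data": {
  "angular": [
    [0,0,-0.3],
    [0,0,-0.4],
    [0,0,-0.3]
  ],
  "travel": [
    [0,0,0],
    [0,0,0],
    [0,0,0]
  ],
  "jaw": [0,0,0]
}}

```text
time: 17.23
tool_pos: [535.9, -140.5, 94.3]
tcp_rot: [-180.0, 0.1, 0.9]
ft_force: [-5.1, 1.2, 4.6]
finger_gap: 41.7
grip_force: 100.5
```

```bash
python3 t.py; python3 pin.py | grep -o "len.*"
```

```text
17.225 yaw 0.8951068649238131 F [-5.09240645  1.19758205  4.6335065 ] T [0.37939977 0.80718091 0.13773531] 41.704148976337905
len 6.97
```

>>> {"op": "apply_moves", "data": {
  "angular": [
    [0,0,-0.3],
    [0,0,-0.4],
    [0,0,-0.3]
  ],
  "travel": [
    [0,0,0],
    [0,0,0],
    [0,0,0]
  ],
  "jaw": [0,0,0]
}}

```text
time: 17.65
tool_pos: [535.9, -140.5, 94.2]
tcp_rot: [-180.0, 0.1, -7.1]
ft_force: [-5.1, 0.7, 3.8]
finger_gap: 42.0
grip_force: 100.5
```

```bash
python3 t.py; python3 pin.py
```

```text
17.65 yaw -7.104033591271028 F [-5.09031026  0.72898003  3.84153331] T [0.4054263  0.74076281 0.14218374] 42.03914390673325
17.65 yaw -7.1 width profile [(22.0, np.float64(0.5)), (22.25, np.float64(5.9)), (22.5, np.float64(8.2)), (22.75, np.float64(8.4)), (23.0, np.float64(8.7)), (23.25, np.float64(8.9)), (23.5, np.float64(8.9)), (23.75, np.float64(8.9)), (24.0, np.float64(8.9)), (24.25, np.float64(8.9)), (24.5, np.float64(8.9)), (24.75, np.float64(8.9)), (25.0, np.float64(8.9)), (25.25, np.float64(8.9)), (25.5, np.float64(8.9)), (25.75, np.float64(8.9)), (26.0, np.float64(8.9)), (26.25, np.float64(8.9)), (26.5, np.float64(8.9)), (26.75, np.float64(8.9)), (27.0, np.float64(8.9)), (27.25, np.float64(8.9)), (27.5, np.float64(8.9)), (27.75, np.float64(8.9)), (28.0, np.float64(8.9)), (28.25, np.float64(8.9)), (28.5, np.float64(8.7)), (28.75, np.float64(8.7)), (29.0, np.float64(7.4)), (29.25, np.float64(3.1))] len 6.91
RGB along x [(5.0, 240, 244, 248), (6.0, 240, 243, 247), (7.0, 239, 243, 247), (8.0, 238, 242, 246), (9.0, 238, 242, 246), (10.0, 237, 241, 245), (11.0, 237, 241, 245), (12.0, 237, 241, 246), (13.0, 236, 240, 245), (14.0, 225, 230, 236), (15.0, 173, 179, 187), (16.0, 96, 101, 106), (17.0, 85, 92, 98), (18.0, 86, 93, 99), (19.0, 87, 94, 100), (20.0, 88, 95, 100), (21.0, 88, 94, 98), (22.0, 133, 115, 79), (23.0, 209, 168, 59), (24.0, 223, 182, 58), (25.0, 224, 182, 59), (26.0, 224, 182, 58), (27.0, 224, 182, 59), (28.0, 224, 181, 59), (29.0, 200, 165, 85), (30.0, 168, 166, 163), (31.0, 181, 186, 190), (32.0, 182, 187, 190), (33.0, 164, 168, 172), (34.0, 81, 83, 85), (35.0, 28, 29, 30), (36.0, 31, 31, 34), (37.0, 30, 30, 32), (38.0, 30, 29, 31), (39.0, 31, 32, 32), (40.0, 32, 33, 33), (41.0, 60, 62, 64), (42.0, 103, 105, 107), (43.0, 119, 121, 124), (44.0, 142, 146, 149)]
```

>>> {"op": "apply_moves", "data": {
  "angular": [
    [0,0,-0.4],
    [0,0,-0.4],
    [0,0,-0.2]
  ],
  "travel": [
    [0,0,0],
    [0,0,0],
    [0,0,0]
  ],
  "jaw": [0,0,0]
}}

```text
time: 18.08
tool_pos: [535.9, -140.5, 94.2]
tcp_rot: [-180.0, 0.1, -15.1]
ft_force: [-5.5, 0.4, 4.3]
finger_gap: 41.8
grip_force: 100.6
```

```bash
python3 t.py; python3 pin.py | grep -o "len.*"
```

```text
18.075 yaw -15.091124863383929 F [-5.4776729   0.4239785   4.32983762] T [0.44070531 0.67232879 0.17527225] 41.84538797562587
len 6.88
```

>>> {"op": "apply_moves", "data": {
  "angular": [
    [0,0,-0.4],
    [0,0,-0.4],
    [0,0,-0.2]
  ],
  "travel": [
    [0,0,0],
    [0,0,0],
    [0,0,0]
  ],
  "jaw": [0,0,0]
}}

```text
time: 18.5
tool_pos: [535.9, -140.6, 94.3]
tcp_rot: [180.0, 0.1, -23.1]
ft_force: [-6.2, 1.0, 4.4]
finger_gap: 41.7
grip_force: 100.6
```

```bash
python3 t.py; python3 pin.py | grep -o "len.*"
```

```text
18.5 yaw -23.08891565229146 F [-6.24065129  1.00361123  4.36295643] T [0.45998828 0.67406084 0.23744412] 41.707437344939144
len 5.99
```

>>> {"op": "apply_moves", "data": {
  "angular": [
    [0,0,-0.4],
    [0,0,-0.4],
    [0,0,-0.2]
  ],
  "travel": [
    [0,0,0],
    [0,0,0],
    [0,0,0]
  ],
  "jaw": [0,0,0]
}}

```text
time: 18.92
tool_pos: [535.9, -140.6, 94.3]
tcp_rot: [180.0, 0.1, -31.1]
ft_force: [-5.6, 0.7, 3.7]
finger_gap: 41.5
grip_force: 100.6
```

```bash
python3 t.py; python3 pin.py | grep -o "len.*"
```

```text
18.925 yaw -31.08692362249914 F [-5.59947974  0.71050232  3.65791211] T [0.42278774 0.62699117 0.1934603 ] 41.53560124988941
len 5.16
```

The spring is compressing: the pin shows 5.2 mm, and the target is about 3.5 mm, so roughly 15° more.

>>> {"op": "apply_moves", "data": {
  "angular": [
    [0,0,-0.4],
    [0,0,-0.4],
    [0,0,-0.4],
    [0,0,0]
  ],
  "travel": [
    [0,0,0],
    [0,0,0],
    [0,0,0],
    [0,0,0]
  ],
  "jaw": [0,0,0,0]
}}

```text
time: 19.48
tool_pos: [535.9, -140.5, 94.3]
tcp_rot: [180.0, 0.1, -40.7]
ft_force: [-7.2, 0.1, 4.9]
finger_gap: 42.0
grip_force: 100.6
```

```bash
python3 t.py; python3 pin.py | grep -o "len.*"
```

```text
19.475 yaw -40.67502959463643 F [-7.24248252  0.12292294  4.88258661] T [ 0.42718087  0.62521747 -0.12087662] 42.047511869491714
len 4.0
```

>>> {"op": "apply_moves", "data": {
  "angular": [
    [0,0,-0.4],
    [0,0,0],
    [0,0,0],
    [0,0,0],
    [0,0,0],
    [0,0,0],
    [0,0,0],
    [0,0,0],
    [0,0,0]
  ],
  "travel": [
    [0,0,0],
    [0,0,0],
    [0,0,0],
    [0,0,0],
    [0,0,0.4],
    [0,0,0.6],
    [0,0,0.6],
    [0,0,0],
    [0,0,0]
  ],
  "jaw": [0,0,0.85,0.85,0.85,0.85,0.85,0.85,0.85]
}}

```text
time: 20.65
tool_pos: [536.5, -140.7, 158.3]
tcp_rot: [-180.0, -0.0, -43.8]
ft_force: [0.2, -0.2, -0.8]
finger_gap: 72.6
grip_force: 0.0
```

>>> {"op": "apply_moves", "data": {
  "angular": [
    [0,0,1],
    [0,0,1],
    [0,0,1],
    [0,0,1],
    [0,0,1],
    [0,0,1],
    [0,0,1],
    [0,0,1],
    [0,0,0],
    [0,0,0]
  ],
  "travel": [
    [0.22,0.09,0],
    [0.22,0.09,0],
    [0.22,0.09,0],
    [0.22,0.09,0],
    [0,0,0],
    [0,0,0],
    [0,0,0],
    [0,0,0],
    [0,0,0],
    [0,0,0]
  ],
  "jaw": [0.85,0.85,0.85,0.85,0.85,0.85,0.85,0.85,0.85,0.85]
}}

```text
time: 21.9
tool_pos: [571.4, -126.2, 157.5]
tcp_rot: [-180.0, 0.1, 20.0]
ft_force: [0.5, 0.3, -0.1]
finger_gap: 72.7
grip_force: 0.0
```

```bash
python3 t.py; python3 pin.py
python3 - <<'E'
from pin import *
q,s=wrist();print(q["tool_pos"])
xs,ys,I=rect(s,53,20,80,4);g=cv2.cvtColor(I,cv2.COLOR_RGB2GRAY)
m=((g<48)&(abs(ys)[None]<20)).astype(np.uint8);k,l,st,ce=cv2.connectedComponentsWithStats(m)
for i in range(1,k):
    if st[i,4]>800:print("dark",xs[st[i,1]],st[i,3]/4,ys[st[i,0]],st[i,2]/4)
E
```

```text
21.9 yaw 19.99753912281309 F [ 0.4730146   0.33450002 -0.07369904] T [-0.00116954  0.06527355 -0.03957278] 72.71231204575587
21.9 yaw 20.0 width profile [(25.5, np.float64(5.1)), (25.75, np.float64(7.1)), (26.0, np.float64(8.4)), (26.25, np.float64(8.7)), (26.5, np.float64(8.9)), (26.75, np.float64(8.9)), (27.0, np.float64(8.9)), (27.25, np.float64(8.9)), (27.5, np.float64(8.9)), (27.75, np.float64(8.7)), (28.0, np.float64(8.4)), (28.25, np.float64(8.2)), (28.5, np.float64(7.4)), (28.75, np.float64(5.4))] len 3.28
RGB along x [(5.0, 136, 141, 148), (6.0, 136, 140, 147), (7.0, 134, 140, 146), (8.0, 136, 140, 146), (9.0, 134, 139, 146), (10.0, 134, 138, 145), (11.0, 135, 140, 145), (12.0, 135, 141, 146), (13.0, 135, 140, 146), (14.0, 137, 141, 148), (15.0, 136, 140, 147), (16.0, 135, 139, 145), (17.0, 128, 131, 138), (18.0, 113, 117, 123), (19.0, 91, 95, 101), (20.0, 81, 87, 92), (21.0, 84, 91, 96), (22.0, 83, 90, 95), (23.0, 81, 88, 93), (24.0, 82, 87, 91), (25.0, 108, 98, 80), (26.0, 174, 139, 62), (27.0, 217, 174, 56), (28.0, 222, 182, 76), (29.0, 212, 184, 131), (30.0, 190, 185, 179), (31.0, 181, 185, 188), (32.0, 156, 161, 164), (33.0, 103, 105, 107), (34.0, 46, 46, 50), (35.0, 31, 31, 33), (36.0, 33, 34, 34), (37.0, 32, 32, 35), (38.0, 29, 31, 31), (39.0, 27, 27, 28), (40.0, 18, 20, 21), (41.0, 43, 44, 45), (42.0, 77, 79, 81), (43.0, 97, 99, 102), (44.0, 102, 105, 106)]
[ 571.4778699  -126.23239289  157.74511922]
dark 35.5 28.75 -14.0 29.5
```

```bash
python3 -c "
from bench import r
print(r.hand_in())"
```

```text
the job is handed in; nothing more can be done
None
```

I stood the bush on the seat and clamped it in the V, then handed the job in at about 22 s; no verdict came back, but the pin shows about 3.3–3.5 of its 7 mm (roughly 12 N on the pad).

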